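Make up the topping pan at the bakery bench

ROBOT

A 6-joint arm with a two-finger parallel gripper is mounted at the origin on the work surface. World frame = base frame: x ahead of the robot, y to its left, z up, the work surface at z = 0. Lengths are in m, angles in rad, forces in N, time in s.
With the tool pointing down it reaches from about 0.375 to 0.9 m from the base axis. Payload 3.1 kg.
Tool frame: the origin (TCP) lies at the centre of the arm's flange, where the gripper is bolted on; the fingertips stand 173 mm ahead of it and the grasp point (between the pads) lies 155 mm ahead of it (tip_extent is the distance from the TCP to the fingertips, in m); z points along the fingers, y is the direction in which the jaws open and shut (so a half turn about z gives the same grasp; the last joint's range is limited). The gripper opens to 85 mm and grips with 20 to 120 N. Pads are 22 mm wide; open, the fingers measure 114 mm over their backs; the gripper's body (76 mm by 85 mm) begins 54 mm behind the grasp point. The pads swing forward as they close: fully open they stand 13 mm farther back than shut.
Start: joints at [0.99, 0.527, 1.433, -0, 1.181, -0.178], TCP at [0.245, 0.575, 0.405] pointing down, gripper open.
Joint ranges: [-3.08, 3.08], [-0.75, 2.2], [0.22, 2.44], [-1.43, 4.57], [0, 2.65], [-2.85, 2.85]. Speed limits (rad/s): [2.79, 2.79, 3.14, 3.14, 3.14, 3.14].

INTERFACE

Orientations are given as a unit quaternion [x, y, z, w].
In Python, from station import sense, snapshot, sign_off, tip_extent gives the robot as it stands. The module is installed in compiled form; this text tells all that it offers.
- The arm moves only by the tool servo_tool, never from a script. Its argument "rows" is a list of rows, each a list of 3 entries, a list of its own where there are three numbers: the shift along the tool's x, y, z in mm, then the turn about the tool's z in degrees, then the opening, from -1 (shut) to 1 (fully open), so that 0 is half open. A call has 1 to 8 rows; each row is the pose to reach, as a shift and turn from the pose measured when the call began, along the tool's axes at that moment; what a row does not reach only later rows make up. A row lasts 1/10 s, in which the tool goes at most 50 mm and 8.59 degrees, less where a joint would pass 70% of its speed; a pose out of reach is approached as far as the arm can. A call with a gripper value outside its range is refused whole. The fingers move at their own pace and stop on an object; "force" is the grip in N (left out, the last holds). Time passes only in rows, so rows that repeat a pose let the fingers close. It gives the time, the measured TCP pose, the force and the opening at its end, in the units of the state.
- sense(): the state, without advancing time (a new reading comes with each control period).
- snapshot(name): name is "scene" or "top" or "wrist"; returns a dict with "image" (480x640x3 uint8, blue, green, red), "z_map" (480x640 float32, m along the optical axis (not along the pixel's ray), 0 where there is no reading), "vertical_fov" (degrees; the focal length in pixels is half the picture's height over the tangent of half this angle, whatever the lens; pixels are square), "cx", "cy" (the principal point, pixels), "cam_to_world" (4x4, takes a point from camera to world coordinates). Camera axes: x right, y down, z forward; pixel columns grow to the right and rows downward; lengths in m; the calibration is good to about 2 mm. A picture is of the moment at which its call begins.
- sign_off(): hands the job in, once; it reports no verdict.
The state is a dict: "t": time; "q": joint angles; "qd": joint speeds; "tau": joint torques, N m; "tcp_pos": TCP position; "tool_rot": TCP orientation; "force": force on the tool from outside, world axes, zero at the start; "ft_torque": the same for the moment, N m; "finger_gap": opening from 0.0 (shut) to 1.0 (fully open).
Only numpy, scipy, OpenCV 4.12 (cv2) and the standard library are available. Lean on these libraries where they do the work, as an engineer would, in place of code of your own. Each camera call takes 0.05 s, during which the arm holds its last target. There are 200 camera calls.

TASK

Make up the topping pan for the bun line: take the dirty dough scraper out of the sheet pan and put it in the steel wash tub, and lift every blue-capped shaker up over the shelf's front rail, draw it forward and stand it upright in the sheet pan, setting it down gently. Leave the red-capped shaker standing on the shelf and do not disturb the other things on the bench. When the pan is fully loaded, press the call bell's plunger right down to its stop to have it collected, and let it come back up.

Things in the scene. Friction and masses are not known exactly. Their poses are not given: they have to be found in the camera images.
- blue1: topping shaker: upright stainless cylinder 58 mm across with a blue cap of the same width, 110 mm tall in all (steel wall up to 84 mm, domed cap above; straight sides up to 98 mm); about 0.17 to 0.34 kg. Origin: centre of its underside; z up along its axis. To be loaded; may be absent (then None)
- blue2: topping shaker: upright stainless cylinder 58 mm across with a blue cap of the same width, 110 mm tall in all (steel wall up to 84 mm, domed cap above; straight sides up to 98 mm); about 0.17 to 0.34 kg. Origin: centre of its underside; z up along its axis. To be loaded; may be absent (then None)
- blue3: topping shaker: upright stainless cylinder 58 mm across with a blue cap of the same width, 110 mm tall in all (steel wall up to 84 mm, domed cap above; straight sides up to 98 mm); about 0.17 to 0.34 kg. Origin: centre of its underside; z up along its axis. To be loaded; may be absent (then None)
- blue4: topping shaker: upright stainless cylinder 58 mm across with a blue cap of the same width, 110 mm tall in all (steel wall up to 84 mm, domed cap above; straight sides up to 98 mm); about 0.17 to 0.34 kg. Origin: centre of its underside; z up along its axis. To be loaded; may be absent (then None)
- blue5: topping shaker: upright stainless cylinder 58 mm across with a blue cap of the same width, 110 mm tall in all (steel wall up to 84 mm, domed cap above; straight sides up to 98 mm); about 0.17 to 0.34 kg. Origin: centre of its underside; z up along its axis. To be loaded; may be absent (then None)
- red1: topping shaker: upright stainless cylinder 58 mm across with a red cap of the same width, 110 mm tall in all (steel wall up to 84 mm, domed cap above; straight sides up to 98 mm); about 0.17 to 0.34 kg. Origin: centre of its underside; z up along its axis. To be left on the shelf
- rack: fixed steel riser shelf, open above. Origin: on the bench under the board's middle; x = depth, away from the front; y = along it. Board 136 mm deep (x), 660 mm long (y), its top 100 mm above the origin. At the front edge (x = -64 mm) a round retaining rail, its top 45 mm above the board; back lip and end plates 30 mm above the board. Shakers start in a row near x = 0, about 108 mm apart
- pan: fixed aluminium quarter sheet pan, 330 mm (x) by 240 mm (y), rim 25 mm high (28 mm over the rolled edge), walls 4 mm, inner floor 4 mm above the origin. Origin: underside centre, x along the length
- scraper: dough scraper lying flat, about 0.13 kg. Wooden handle, a straight bar 24 mm wide (x) by 120 mm long (y) by 28 mm high, whose underside centre is the origin; flat dark steel blade 3 mm thick and 120 mm wide reaches from the handle to x = +89 mm at the level of the underside. z up
- tub: fixed steel wash tub (open gastronorm pan), 162 mm (x) by 176 mm (y) by 65 mm high, walls 5 mm, inner floor 5 mm above the origin. Origin: underside centre
- bell_top (a point): centre of the top face of the call bell's brass plunger head (22 mm across), 69 mm above the bench when up; moves down with it. The bell is fixed, a steel dome 84 mm across and 50 mm high
- plunger (a joint): travel of the bell plunger, m: 0 up, 0.008 fully down at its stop; spring 1.9 N at the top, 4.5 N at the stop; it returns by itself
- jar: bystander: glass jar with a white lid, 70 mm across, 100 mm tall; origin underside centre
- oil: bystander: amber oil bottle 62 mm across, 190 mm tall; origin underside centre
- cutter: bystander: steel ring cutter 64 mm across, 40 mm high; origin underside centre
There are look-alikes about, which are no part of the job. Leave any pink look-alike of the blue1 alone.

How it is judged:
On the way, in this order (a step that is already met when the one before it is completed fails the run):
1. the scraper lies in the wash tub and every blue-capped shaker present stands upright in the sheet pan, all let go (x of blue1 in the frame of pan between -0.135 and 0.135 m and y of blue1 in the frame of pan between -0.09 and 0.09 m and z of each of blue1, blue2, blue3, blue4, blue5 in the frame of pan below 0.012 m and angle between each of blue1, blue2, blue3, blue4, blue5's own z axis and vertical below 0.12 rad and linear speed of each of blue1, blue2, blue3, blue4, blue5, scraper below 0.03 m/s and contact force between the fingers and blue1 below 0.3 N and x of blue2 in the frame of pan between -0.135 and 0.135 m and y of blue2 in the frame of pan between -0.09 and 0.09 m and contact force between the fingers and blue2 below 0.3 N and x of blue3 in the frame of pan between -0.135 and 0.135 m and y of blue3 in the frame of pan between -0.09 and 0.09 m and contact force between the fingers and blue3 below 0.3 N and x of blue4 in the frame of pan between -0.135 and 0.135 m and y of blue4 in the frame of pan between -0.09 and 0.09 m and contact force between the fingers and blue4 below 0.3 N and x of blue5 in the frame of pan between -0.135 and 0.135 m and y of blue5 in the frame of pan between -0.09 and 0.09 m and contact force between the fingers and blue5 below 0.3 N and x of scraper in the frame of tub between -0.08 and 0.08 m and y of scraper in the frame of tub between -0.088 and 0.088 m and z of scraper in the frame of tub below 0.04 m and contact force between the fingers and scraper below 0.3 N), for 0.2 s.
2. with the pan loaded, the bell's plunger is pressed down to its stop (all of step 1 and value of joint plunger above 0.007 m), for 0.05 s.
At the end, for the whole second after the job is handed in: Blue-capped shakers stand upright (0.12 rad), released, on the pan floor; the scraper rests in the tub, its origin under 40 mm above the tub's underside; red-capped shaker stands on the shelf; once loaded, the plunger went down at least 7 mm and is back up (under 1.5 mm) (all of step 1 and x of red1 in the frame of rack between -0.068 and 0.068 m and y of red1 in the frame of rack between -0.33 and 0.33 m and z of red1 in the frame of rack above 0.09 m and angle between red1's own z axis and vertical below 0.12 rad and value of joint plunger below 0.0015 m); the robot touches nothing.
It fails at once if a bystander (glass jar, oil bottle, ring cutter) is moved by more than 30 mm (distance of any of jar, oil, cutter from where it was at the start of the episode above 0.03 m).
It fails at once if a red-capped shaker is moved by more than 50 mm (distance of red1 from where it was at the start of the episode above 0.05 m).
It fails at once if a blue-capped shaker is taken off over the back or an end of the shelf instead of the front ((x of blue1 in the frame of rack above 0.1 m or (x of blue1 in the frame of rack above 0.01 m and (y of blue1 in the frame of rack above 0.345 m or y of blue1 in the frame of rack below -0.345 m))) or (x of blue2 in the frame of rack above 0.1 m or (x of blue2 in the frame of rack above 0.01 m and (y of blue2 in the frame of rack above 0.345 m or y of blue2 in the frame of rack below -0.345 m))) or (x of blue3 in the frame of rack above 0.1 m or (x of blue3 in the frame of rack above 0.01 m and (y of blue3 in the frame of rack above 0.345 m or y of blue3 in the frame of rack below -0.345 m))) or (x of blue4 in the frame of rack above 0.1 m or (x of blue4 in the frame of rack above 0.01 m and (y of blue4 in the frame of rack above 0.345 m or y of blue4 in the frame of rack below -0.345 m))) or (x of blue5 in the frame of rack above 0.1 m or (x of blue5 in the frame of rack above 0.01 m and (y of blue5 in the frame of rack above 0.345 m or y of blue5 in the frame of rack below -0.345 m)))).
It fails at once if a shaker is dropped or rammed onto the pan (over 60 N between them) (contact force between any of blue1, blue2, blue3, blue4, blue5 and pan above 60 N).
Of blue1, blue2, blue3, blue4, blue5 only 3 to 5 are there at a start; the rules pass over those that are not, and their reading is None.
At some moment in a run one of blue1, blue2, blue3, blue4, blue5, scraper may be knocked a few centimetres aside while the robot is not near it.
It also fails if it takes over 210 s, if anything falls off the work surface, if the arm or the gripper's body presses on something with over 40 N, if the wrist force passes 120 N, or if a joint passes its speed limit or range.

## Working session

There is one attempt and no reset: what is moved stays moved. The work goes in short steps, Python scripts to look and compute and a tool call to move; the robot and the scene stay as the last step left them, time stands still between calls to the robot, and variables do not carry over. Pictures are saved under pics/ and viewed, about 12 in all and at most 16, crops included, and the job is handed in when it is done.

Besides the shell and the picture viewer there is one more tool, called after ">>>" as name(argument=value, ...), one argument or row to a line, values as JSON. servo_tool: Moves the arm, as the interface text tells. Its arguments: {"type":"object","properties":{"rows":{"type":"array"},"force":{"type":"number"}},"required":["rows"]}

```bash
mkdir -p pics; cat > h.py <<'E'
import numpy as np, cv2
from station import sense, snapshot, sign_off, tip_extent
def K(s):
    return s["image"].shape[0]/2/np.tan(np.radians(s["vertical_fov"])/2)
def pts(s):
    f=K(s); z=s["z_map"]; v,u=np.mgrid[:z.shape[0],:z.shape[1]]
    p=np.stack([(u-s["cx"])/f*z,(v-s["cy"])/f*z,z],-1)
    T=s["cam_to_world"]; return p@T[:3,:3].T+T[:3,3]
def ray(s,u,v,h):
    f=K(s);T=s["cam_to_world"];d=T[:3,:3]@np.array([(u-s["cx"])/f,(v-s["cy"])/f,1]);o=T[:3,3]
    return o+d*(h-o[2])/d[2]
E
python3 - <<'E'
from h import *
for n in ("scene","top"):
    s=snapshot(n); cv2.imwrite(f"pics/{n}0.png",s["image"]); np.savez(f"{n}0.npz",**s)
    print(n,s["cam_to_world"].round(3).tolist(),s["vertical_fov"])
print(sense(),tip_extent)
E
```

```text
scene [[0.793, 0.518, -0.32, 1.086], [0.609, -0.669, 0.426, -0.561], [0.007, -0.533, -0.846, 1.34], [0.0, 0.0, 0.0, 1.0]] 45.546322110189244
top [[-0.01, -0.996, 0.091, 0.49], [-1.0, 0.01, -0.0, 0.06], [-0.0, -0.091, -0.996, 1.15], [0.0, 0.0, 0.0, 1.0]] 49.33977344724839
{'t': 0.1, 'q': array([ 9.89494552e-01,  5.28377566e-01,  1.43376764e+00,  1.46410907e-05,
        1.18141474e+00, -1.78494664e-01]), 'qd': array([ 0.0012523 , -0.00110649, -0.00483031,  0.00157065, -0.00019167,
       -0.00010248]), 'tau': array([ 2.91248871e-04, -4.43307853e+01, -1.78586036e+01, -1.72827054e-04,
        3.86157029e-03, -1.15285648e-06]), 'tcp_pos': array([0.24479811, 0.57472997, 0.40383054]), 'tool_rot': array([ 2.00047345e-01,  9.79785738e-01, -9.11003048e-04, -3.71048246e-04]), 'force': array([-0.38140597,  0.62725645, -0.41287516]), 'ft_torque': array([ 0.0071979 , -0.01377502, -0.02064399]), 'finger_gap': 0.9973525014232041} 0.1734
```

View pics/scene0.png

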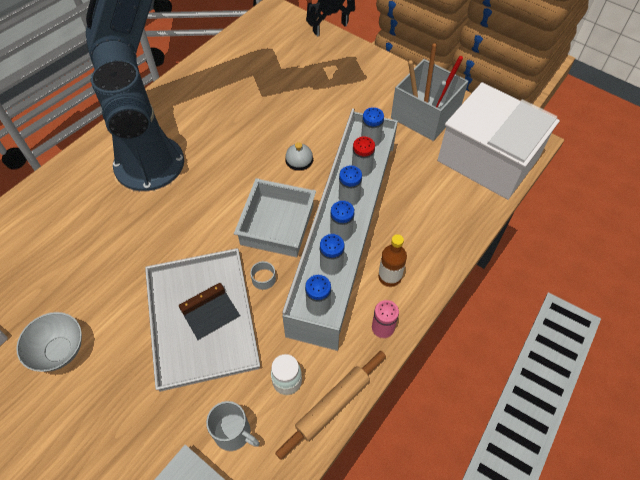

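View pics/top0.png

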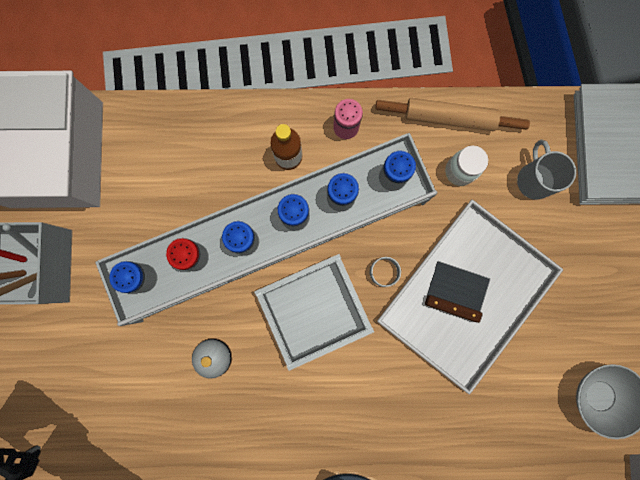

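Top view: five blue caps at (127,277), (238,237), (293,209), (343,189), (399,166) and the red one at (182,254), all on the shelf. The pink look-alike at (348,118) is behind the shelf, off it, so I leave it. The scraper is in the pan at (458,291), the tub is at (314,311) and the bell at (208,361). Next I measure from both views.

```bash
cat >> h.py <<'E'
def tri(s1,a,s2,b):
    def r(s,p):
        f=K(s);T=s["cam_to_world"];d=T[:3,:3]@np.array([(p[0]-s["cx"])/f,(p[1]-s["cy"])/f,1]);return T[:3,3],d/np.linalg.norm(d)
    o1,d1=r(s1,a);o2,d2=r(s2,b)
    t=np.linalg.lstsq(np.stack([d1,-d2],1),o2-o1,rcond=None)[0]
    p,q=o1+t[0]*d1,o2+t[1]*d2
    return (p+q)/2,np.linalg.norm(p-q)
def caps(s,col="blue",amin=150):
    hsv=cv2.cvtColor(s["image"],cv2.COLOR_BGR2HSV);H,S,V=cv2.split(hsv)
    m=((H>100)&(H<125)&(S>150)&(V>70)) if col=="blue" else (((H<6)|(H>174))&(S>190)&(V>100))
    m=cv2.morphologyEx(m.astype(np.uint8),cv2.MORPH_CLOSE,np.ones((5,5)))
    n,l,st,c=cv2.connectedComponentsWithStats(m)
    P=pts(s);out=[]
    for i in range(1,n):
        if st[i,4]>amin:
            p=P[(l==i)&(s["z_map"]>0)]; p=p[(p[:,2]>0.06)]
            if len(p)<50: continue
            top=p[p[:,2]>np.percentile(p[:,2],90)-.012]
            out.append((c[i].round(1),st[i,4],p.mean(0).round(4),np.percentile(p[:,2],95).round(4), (top.min(0)[:2]+top.max(0)[:2])/2))
    return out
E
python3 - <<'E'
from h import *
S={n:dict(np.load(f"{n}0.npz")) for n in("scene","top")}
for n in S:
    for col in("blue","red"):
        for o in caps(S[n],col): print(n,col,o)
s=S["top"];P=pts(s);z=P[...,2]
def at(u,v):print((u,v),P[v,u].round(4))
for u,v in [(208,361),(314,311),(458,310),(460,280),(420,310),(250,215),(240,265)]:at(u,v)
# outlines
for nm,(u0,u1,v0,v1),h0,h1 in [("pan",(375,570,195,400),.018,.035),("tub",(250,378,250,372),.045,.08),("rail",(95,440,130,330),.125,.16),("bell",(185,240,335,385),.02,.09),("scr",(415,495,255,330),.018,.05)]:
    m=np.zeros(z.shape,bool);m[v0:v1,u0:u1]=True;m&=(z>h0)&(z<h1)
    p=P[m]
    r=cv2.minAreaRect((p[:,:2]*1000).astype(np.float32));print(nm,m.sum(),r,cv2.boxPoints(r).tolist(),np.percentile(p[:,2],[50,95]),p[p[:,2].argmax()])
E
```

```text
scene blue (array([372.9, 116.7]), np.int32(312), array([0.5249, 0.3991, 0.2031]), np.float64(0.211), array([0.52214156, 0.40436816]))
scene blue (array([350.3, 175.7]), np.int32(375), array([0.5963, 0.1973, 0.2032]), np.float64(0.2113), array([0.59303952, 0.20144672]))
scene blue (array([342. , 211.5]), np.int32(417), array([0.6449, 0.0967, 0.2028]), np.float64(0.2119), array([0.64373738, 0.10086367]))
scene blue (array([331.6, 245.5]), np.int32(455), array([0.6835, 0.0038, 0.204 ]), np.float64(0.2113), array([0.68139871, 0.00770449]))
scene blue (array([317.7, 287. ]), np.int32(504), array([ 0.7246, -0.1016,  0.2043]), np.float64(0.2113), array([ 0.72242652, -0.09843533]))
scene red (array([450.9,  75.7]), np.int32(174), array([0.5892, 0.7223, 0.1552]), np.float64(0.2147), array([0.59702257, 0.73436268]))
scene red (array([363.6, 145.7]), np.int32(317), array([0.5655, 0.2983, 0.204 ]), np.float64(0.2105), array([0.5624124 , 0.30291502]))
top blue (array([399.8, 165.8]), np.int32(734), array([ 0.7176, -0.0961,  0.2053]), np.float64(0.2112), array([ 0.71959058, -0.09724381]))
top blu
[... 1872 characters left out ...]
 0.69282852 -0.10697819  0.15990993]
bell 1168 ((350.191162109375, 285.1246337890625), (79.52948760986328, 79.53709411621094), 87.304443359375) [[308.5965270996094, 247.27415466308594], [388.0456237792969, 243.5336151123047], [391.7857971191406, 322.97509765625], [312.3367004394531, 326.71563720703125]] [0.04309277 0.06880794] [0.34635607 0.28054543 0.07408107]
scr 740 ((474.9835510253906, -212.5183563232422), (176.697998046875, 78.0208740234375), 40.365325927734375) [[382.40228271484375, -240.01513671875], [432.9332275390625, -299.46160888671875], [567.5648193359375, -185.02157592773438], [517.0338745117188, -125.57510375976562]] [0.03216649 0.03607237] [ 0.4572909  -0.22440872  0.03913817]
```

```bash
python3 - <<'E'
from h import *
S={n:dict(np.load(f"{n}0.npz")) for n in("scene","top")}
A={}
def comp(s,m,box):
    k=np.zeros(m.shape,np.uint8);u0,u1,v0,v1=box;k[v0:v1,u0:u1]=m[v0:v1,u0:u1];return k
B={"scene":{"h":(170,240,275,320),"bell":(280,320,138,175)},"top":{"h":(415,495,280,330),"bell":(190,235,340,380)}}
C={}
for n,s in S.items():
    H,Sa,V=[c.astype(int) for c in cv2.split(cv2.cvtColor(s["image"],cv2.COLOR_BGR2HSV))]
    for k in("h","bell"):
        m=comp(s,(H<25)&(Sa>(90 if k=="h" else 130))&(V>(25 if k=="h" else 90)),B[n][k]) 
        if k=="bell": 
            P=pts(s);m&=(P[...,2]>.06).astype(np.uint8)
        ys,xs=np.nonzero(m); c=(xs.mean(),ys.mean()); C[n,k]=c
        print(n,k,m.sum(),c, cv2.minAreaRect(np.stack([xs,ys],1).astype(np.float32)))
        if k=="h":
            P=pts(s)[m>0]; P=P[P[:,2]>.024]; r=cv2.minAreaRect((P[:,:2]*1000).astype(np.float32)); print("  h world",r,np.median(P[:,2]))
for k in("h","bell"): print(k,tri(S["scene"],C["scene",k],S["top"],C["top",k]))
cor={"pan":([(472,202),(561,269),(470,391),(378,322)],[(260,368),(157,387),(147,267),(239,250)]),
     "tub":([(339,256),(373,326),(290,368),(255,291)],[(300,254),(238,237),(256,181),(315,191)])}
for k,(a,b) in cor.items():
    print(k,"top",[ray(S["top"],*p,.028 if k=="pan" else .065)[:2].round(3).tolist() for p in a])
    print(k,"scn",[ray(S["scene"],*p,.028 if k=="pan" else .065)[:2].round(3).tolist() for p in b])
    for p,q in zip(a,b):print("  ",*tri(S["top"],p,S["scene"],q))
im=np.vstack([cv2.resize(S["top"]["image"][195:400,370:570],None,fx=1.6,fy=1.6),]);
im2=cv2.resize(S["scene"]["image"][235:400,135:275],None,fx=2,fy=2)
im3=cv2.resize(S["top"]["image"][100:300,100:440],None,fx=1.8,fy=1.8)
w=np.zeros((700-0,660,3),np.uint8);w[:328,:320]=im[:328];w[:330,330:610]=im2;w[335:335+360,:612]=im3;w=cv2.resize(w,(560,594))
cv2.imwrite("pics/crop1.png",w)
E
```

```text
scene h 532 (np.float64(201.57894736842104), np.float64(298.4661654135338)) ((201.72169494628906, 298.403076171875), (11.215563774108887, 47.490909576416016), 61.189208984375)
  h world ((774.4768676757812, -367.865966796875), (117.28245544433594, 723.7915649414062), 67.42134094238281) 0.0319522402576593
scene bell 37 (np.float64(298.8378378378378), np.float64(146.32432432432432)) ((305.09686279296875, 153.78335571289062), (28.181011199951172, 6.628598213195801), 52.69605255126953)
top h 611 (np.float64(453.7315875613748), np.float64(308.4631751227496)) ((453.10003662109375, 308.1999816894531), (57.237220764160156, 11.067972183227539), 18.43494987487793)
  h world ((473.2712707519531, -117.35597229003906), (353.6707458496094, 35.92414093017578), 78.7193603515625) 0.03281705093050524
top bell 82 (np.float64(205.8780487804878), np.float64(361.3780487804878)) ((206.97569274902344, 362.36090087890625), (39.78551483154297, 9.395027160644531), 41.423667907714844)
h (array([ 0.4500002 , -0.23454758,  0.0186845 ]), np.float64(0.002054068434036638))
bell (array([0.34834751, 0.28909409, 0.05790956]), np.float64(0.002350127072531424))
pan top [[0.679, -0.28], [0.531, -0.466], [0.277, -0.261], [0.423, -0.071]]
pan scn [[0.692, -0.284], [0.533, -0.464], [0.279, -0.257], [0.434, -0.072]]
   [ 0.68425294 -0.28263912  0.01123287] 0.007604167686858856
   [ 0.5321447  -0.46484924  0.02856908] 0.001997574266834448
   [ 0.27901909 -0.2591436   0.03129648] 0.0033557903182985026
   [ 0.42482762 -0.06949149  0.01590572] 0.008083919026663649
tub top [[0.562, 0.012], [0.417, -0.056], [0.334, 0.115], [0.491, 0.187]]
tub scn [[0.585, 0.002], [0.424, -0.057], [0.339, 0.112], [0.491, 0.186]]
   [0.56768361 0.0139418  0.03001777] 0.010568368255470272
   [ 0.41779625 -0.05545117  0.05716734] 0.004302135133086749
   [0.33288121 0.11594666 0.05643375] 0.0016368790873077684
   [0.49057865 0.18655942 0.06402958] 0.0003158228212193684
```

View pics/crop1.png

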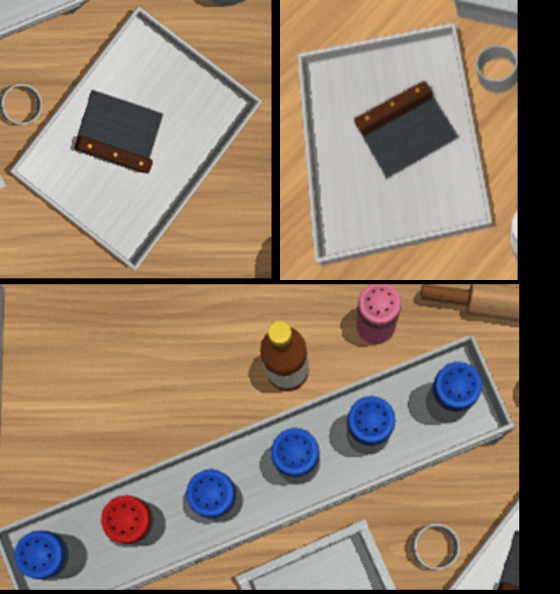

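The crop shows five blue-capped shakers and one red on the shelf, with the pink one behind it. The scraper's handle faces the robot and its blade points away. I'll start with the scraper.

```bash
cat >> h.py <<'E'
PC=np.array([.479,-.269]);PX=np.array([.775,-.632]);PY=np.array([.632,.775])
def go(x,y,zg,psi,sn=None):
    from scipy.spatial.transform import Rotation as R
    s=sn or sense();M=R.from_quat(s["tool_rot"]).as_matrix()
    d=M.T@(np.array([x,y,zg+.155])-s["tcp_pos"])*1000
    cur=np.degrees(np.arctan2(M[1,1],M[0,1]))
    t=-((psi-cur+180)%360-180)
    print("t %.1f"%s["t"],"grasp",(s["tcp_pos"]-[0,0,.155]).round(4),"yaw %.1f"%cur,"F",s["force"].round(1),"gap %.3f"%s["finger_gap"],"q6 %.2f"%s["q"][5],"\n  shift",d.round(1),"turn %.1f"%t)
def pan(a,b): return tuple(PC+a*PX+b*PY)
E
python3 - <<'E'
from h import *
s=dict(np.load("top0.npz"))
a=ray(s,428,300,.03);b=ray(s,481,317,.03);print(a,b,ray(s,453.4,308.3,.03))
go(.45,-.235,.25,-18.4)
E
```

```text
[ 0.46807156 -0.17808207  0.03      ] [ 0.43108676 -0.28964568  0.03      ] [ 0.44999641 -0.23162063  0.03      ]
t 0.1 grasp [0.2448 0.5747 0.2488] yaw 66.9 F [-0.4  0.6 -0.4] gap 0.997 q6 -0.18 
  shift [-5.062e+02 -6.645e+02 -1.000e-01] turn 85.3
```

>>> servo_tool(
  rows=[
    [[-253, -332, 0], 43, 1],
    [[-253, -332, 0], 43, 1],
    [[-253, -332, 0], 43, 1],
    [[-253, -332, 0], 43, 1],
    [[-253, -332, 0], 43, 1],
    [[-253, -332, 0], 43, 1],
    [[-253, -332, 0], 43, 1],
    [[-253, -332, 0], 43, 1],
  ],
)

```text
t: 0.9
tcp_pos: [0.343, 0.1854, 0.4044]
tool_rot: [0.545, 0.838, -0.001, 0.0]
force: [0.9, 0.0, 0.3]
finger_gap: 0.997
```

```bash
python3 - <<'E'
from h import *
go(.45,-.233,.25,-18.4)
E
```

```text
t 0.9 grasp [0.343  0.1854 0.2494] yaw 24.0 F [0.9 0.  0.3] gap 0.997 q6 -0.21 
  shift [-425.8  -72.1   -0. ] turn 42.4
```

>>> servo_tool(
  rows=[
    [[-426, -72, 30], 42, 1],
    [[-426, -72, 30], 42, 1],
    [[-426, -72, 30], 42, 1],
    [[-426, -72, 30], 42, 1],
    [[-426, -72, 30], 42, 1],
    [[-426, -72, 30], 42, 1],
    [[-426, -72, 30], 42, 1],
    [[-426, -72, 30], 42, 1],
  ],
)

```text
t: 1.7
tcp_pos: [0.4415, -0.2017, 0.377]
tool_rot: [0.809, 0.587, -0.001, 0.0]
force: [1.3, 0.4, 0.4]
finger_gap: 0.999
```

>>> servo_tool(
  rows=[
    [[0, 0, 0], 0, 0.2],
    [[0, 0, 0], 0, 0.2],
  ],
)

```text
t: 1.9
tcp_pos: [0.4413, -0.2029, 0.3763]
tool_rot: [0.81, 0.586, -0.001, -0.001]
force: [0.0, 0.5, 1.0]
finger_gap: 0.69
```

```bash
python3 - <<'E'
from h import *
s=snapshot("wrist");cv2.imwrite("pics/w1.png",s["image"]);np.savez("w1.npz",**s)
P=pts(s);H,Sa,V=[c.astype(int) for c in cv2.split(cv2.cvtColor(s["image"],cv2.COLOR_BGR2HSV))]
m=(H<20)&(Sa>90)&(P[...,2]>.02)&(P[...,2]<.045)&(abs(P[...,0]-.45)<.1)&(abs(P[...,1]+.235)<.12)
n,l,st,c=cv2.connectedComponentsWithStats(m.astype(np.uint8));i=1+st[1:,4].argmax()
p=P[l==i];print(st[i],c[i],cv2.minAreaRect((p[:,:2]*1000).astype(np.float32)),np.percentile(p[:,2],[5,50,95]))
go(.45,-.233,.03,-18.4)
E
```

```text
[ 327  170   27  123 2827] [339.61832331 230.67173682] ((450.4422302246094, -233.0501251220703), (116.18582153320312, 21.578105926513672), 70.64091491699219) [0.03036184 0.03174148 0.03300564]
t 1.9 grasp [ 0.4409 -0.2015  0.2214] yaw -18.1 F [ 0.5  1.  -0.2] gap 0.607 q6 -0.34 
  shift [-27.1  19.1 191.3] turn 0.3
```

View pics/w1.png

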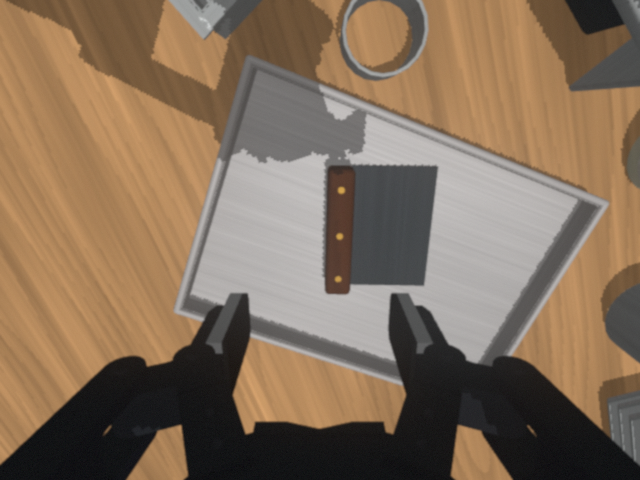

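The wrist view shows the handle centred at px (340,230), giving (0.450, -0.233) with its top at 32 mm. Descending.

>>> servo_tool(
  rows=[
    [[-27, 19, 30], 1, 0.2],
    [[-27, 19, 80], 1, 0.2],
    [[-27, 19, 120], 1, 0.2],
    [[-27, 19, 150], 1, 0.2],
    [[-27, 19, 170], 1, 0.2],
    [[-27, 19, 180], 1, 0.2],
    [[-27, 19, 186], 1, 0.2],
    [[-27, 19, 188], 1, 0.2],
  ],
)

```text
t: 2.75
tcp_pos: [0.4501, -0.2322, 0.1886]
tool_rot: [0.815, 0.58, -0.001, -0.001]
force: [0.8, 0.3, 0.5]
finger_gap: 0.597
```

```bash
python3 - <<'E'
from h import *
go(.45,-.233,.027,-19)
E
```

```text
t 2.8 grasp [ 0.4501 -0.2322  0.0336] yaw -19.1 F [0.8 0.3 0.5] gap 0.597 q6 -0.36 
  shift [-0.8  0.2  6.6] turn -0.1
```

>>> servo_tool(
  rows=[
    [[0, 0, 4], 0, 0.2],
    [[0, 0, 6], 0, 0.2],
    [[0, 0, 6], 0, -1],
    [[0, 0, 6], 0, -1],
    [[0, 0, 6], 0, -1],
    [[0, 0, 6], 0, -1],
    [[0, 0, 6], 0, -1],
    [[0, 0, 6], 0, -1],
  ],
  force=50,
)

```text
t: 3.55
tcp_pos: [0.4502, -0.2324, 0.1831]
tool_rot: [0.815, 0.58, -0.001, -0.001]
force: [-0.6, 0.2, 5.9]
finger_gap: 0.27
```

>>> servo_tool(
  rows=[
    [[0, 0, -20], 0, -1],
    [[0, 0, -50], 0, -1],
    [[0, 0, -90], 0, -1],
    [[0, 0, -130], 0, -1],
    [[0, 0, -160], 0, -1],
    [[0, 0, -160], 0, -1],
  ],
)

```text
t: 4.15
tcp_pos: [0.4515, -0.233, 0.3468]
tool_rot: [0.815, 0.58, 0.0, 0.004]
force: [0.2, -1.1, -0.9]
finger_gap: 0.267
```

```bash
python3 - <<'E'
from h import *
go(.438,.092,.19,-65)
E
```

```text
t 4.2 grasp [ 0.4515 -0.233   0.1918] yaw -19.1 F [ 0.2 -1.1 -0.9] gap 0.267 q6 -0.36 
  shift [ 3.027e+02 -1.190e+02 -1.000e-01] turn 45.9
```

Gap 0.27 (about 23 mm) means the handle is held. Moving over the tub.

>>> servo_tool(
  rows=[
    [[303, -119, 0], 46, -1],
    [[303, -119, 0], 46, -1],
    [[303, -119, 0], 46, -1],
    [[303, -119, 0], 46, -1],
    [[303, -119, 0], 46, -1],
    [[303, -119, 0], 46, -1],
    [[303, -119, 0], 46, -1],
    [[303, -119, 0], 46, -1],
  ],
)

```text
t: 4.95
tcp_pos: [0.4361, 0.0965, 0.3436]
tool_rot: [0.976, 0.219, -0.0, 0.002]
force: [-0.3, 0.3, -1.0]
finger_gap: 0.274
```

```bash
python3 - <<'E'
from h import *
s=snapshot("scene");P=pts(s);z=P[...,2]
go(.438,.092,.032,-65)
st=snapshot("top");cv2.imwrite("pics/t2.png",np.vstack([cv2.resize(s["image"][100:330,150:400],None,fx=1.5,fy=1.5),cv2.resize(st["image"][150:400,200:450],(375,375))[:240]]))
E
```

```text
t 5.0 grasp [0.4366 0.0953 0.1887] yaw -64.8 F [-0.5  0.3 -1. ] gap 0.266 q6 1.10 
  shift [1.000e-01 2.800e+00 1.567e+02] turn 0.2
```

View pics/t2.png

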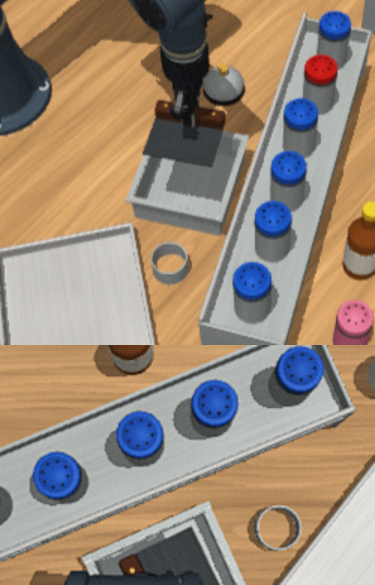

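The scraper is level and square over the tub, with its blade across it. Lowering.

>>> servo_tool(
  rows=[
    [[0, 3, 40], 0, -1],
    [[0, 3, 75], 0, -1],
    [[0, 3, 105], 0, -1],
    [[0, 3, 125], 0, -1],
    [[0, 3, 140], 0, -1],
    [[0, 3, 150], 0, -1],
    [[0, 3, 155], 0, -1],
    [[0, 3, 156], 0, -1],
  ],
)

```text
t: 5.85
tcp_pos: [0.439, 0.0893, 0.1874]
tool_rot: [0.976, 0.217, 0.0, 0.003]
force: [0.5, -0.5, -0.7]
finger_gap: 0.27
```

>>> servo_tool(
  rows=[
    [[0, 0, 2], 0, -1],
    [[0, 0, 2], 0, -1],
    [[0, 0, 2], 0, -0.2],
    [[0, 0, 2], 0, -0.2],
    [[0, 0, 2], 0, -0.2],
    [[0, 0, 2], 0, -0.2],
  ],
)

```text
t: 6.45
tcp_pos: [0.439, 0.0894, 0.1856]
tool_rot: [0.976, 0.217, 0.0, 0.003]
force: [-0.2, -0.0, 0.2]
finger_gap: 0.397
```

>>> servo_tool(
  rows=[
    [[0, 0, -10], 0, -0.2],
    [[0, 0, -35], 0, -0.2],
    [[0, 0, -80], 0, 0],
    [[0, 0, -130], 0, 1],
    [[0, 0, -180], 0, 1],
    [[0, 0, -220], 0, 1],
    [[0, 0, -220], 0, 1],
  ],
)

```text
t: 7.15
tcp_pos: [0.4396, 0.0909, 0.4116]
tool_rot: [0.976, 0.218, 0.007, 0.005]
force: [0.6, -0.9, 0.6]
finger_gap: 1.003
```

```bash
python3 - <<'E'
from h import *
go(.721,-.097,.26,21.8)
E
```

```text
t 7.2 grasp [0.4396 0.0909 0.2566] yaw -64.9 F [ 0.6 -0.9  0.6] gap 1.003 q6 1.09 
  shift [175.  289.6   2.2] turn -86.7
```

>>> servo_tool(
  rows=[
    [[175, 290, 0], -87, 1],
    [[175, 290, 0], -87, 1],
    [[175, 290, 0], -87, 1],
    [[175, 290, 0], -87, 1],
    [[175, 290, 0], -87, 1],
    [[175, 290, 0], -87, 1],
    [[175, 290, 0], -87, 1],
    [[175, 290, 0], -87, 1],
  ],
)

```text
t: 7.95
tcp_pos: [0.724, -0.1011, 0.4155]
tool_rot: [0.682, 0.732, 0.002, 0.009]
force: [-0.7, 0.7, -0.4]
finger_gap: 1.002
```

```bash
python3 - <<'E'
from h import *
s=snapshot("scene")
for c in caps(s): print(c[0],c[2],c[3],c[4].round(4))
go(.721,-.097,.26,21.8)
E
```

```text
[373.  116.7] [0.5249 0.399  0.2032] 0.2105 [0.5224 0.4045]
[354.1 173.8] [0.6037 0.2026 0.2116] 0.2123 [0.666  0.0895]
[345.6 213.3] [0.6702 0.0749 0.2423] 0.5188 [ 0.7641 -0.0811]
[317.7 287. ] [ 0.7244 -0.1015  0.2042] 0.2114 [ 0.7221 -0.099 ]
t 8.0 grasp [ 0.7223 -0.0995  0.2602] yaw 4.3 F [-0.4  0.7  0.3] gap 0.998 q6 -0.36 
  shift [ 2.5 -1.1  0.2] turn -17.5
```

>>> servo_tool(
  rows=[
    [[2, -1, 0], -9, 1],
    [[2, -1, 0], -17.5, 1],
    [[2, -1, 15], -17.5, 1],
    [[2, -1, 40], -17.5, 1],
    [[2, -1, 65], -17.5, 1],
    [[2, -1, 80], -17.5, 1],
    [[2, -1, 85], -17.5, 1],
    [[2, -1, 85], -17.5, 1],
  ],
)

```text
t: 8.8
tcp_pos: [0.7218, -0.098, 0.329]
tool_rot: [0.561, 0.828, -0.0, 0.006]
force: [0.2, 0.9, 0.2]
finger_gap: 0.999
```

>>> servo_tool(
  rows=[
    [[0, 0, 0], 0, 0.4],
    [[0, 0, 0], 0, -1],
    [[0, 0, 0], 0, -1],
    [[0, 0, 0], 0, -1],
    [[0, 0, 0], 0, -1],
    [[0, 0, 0], 0, -1],
  ],
  force=45,
)

```text
t: 9.4
tcp_pos: [0.7221, -0.0981, 0.3307]
tool_rot: [0.561, 0.828, -0.0, 0.007]
force: [-0.3, 0.9, 6.0]
finger_gap: 0.67
```

```bash
python3 - <<'E'
from h import *
go(.721,-.097,.175,21.8)
for a,b in [(.095,.055),(.095,-.055),(0,.055),(0,-.055),(-.095,0)]: print(np.round(pan(a,b),3))
E
```

```text
t 9.4 grasp [ 0.7221 -0.0981  0.1757] yaw 21.7 F [-0.3  0.9  6. ] gap 0.670 q6 -0.66 
  shift [ 1.5 -0.6  0.6] turn -0.1
[ 0.587 -0.286]
[ 0.518 -0.372]
[ 0.514 -0.226]
[ 0.444 -0.312]
[ 0.405 -0.209]
```

Held (gap 0.67, about 57 mm). Lifting over the rail and drawing it forward.

>>> servo_tool(
  rows=[
    [[0, 0, -25], 0, -1],
    [[0, 0, -55], 0, -1],
    [[0, 0, -80], 0, -1],
    [[0, 0, -90], 0, -1],
    [[0, -30, -90], 0, -1],
    [[0, -75, -90], 0, -1],
    [[0, -120, -90], 0, -1],
    [[0, -150, -90], 0, -1],
  ],
)

```text
t: 10.2
tcp_pos: [0.5787, -0.1531, 0.4176]
tool_rot: [0.561, 0.828, -0.001, 0.004]
force: [0.3, 0.1, -2.3]
finger_gap: 0.674
```

```bash
python3 - <<'E'
from h import *
go(.587,-.286,.08,50.8)
E
```

```text
t 10.2 grasp [ 0.5787 -0.1531  0.2626] yaw 21.7 F [ 0.3  0.1 -2.3] gap 0.674 q6 -0.82 
  shift [-125.   -42.1  183.5] turn -29.1
```

>>> servo_tool(
  rows=[
    [[-45, -15, 0], -8, -1],
    [[-85, -30, 0], -16, -1],
    [[-125, -42, 0], -24, -1],
    [[-125, -42, 0], -29, -1],
    [[-125, -42, 30], -29, -1],
    [[-125, -42, 75], -29, -1],
    [[-125, -42, 120], -29, -1],
    [[-125, -42, 140], -29, -1],
  ],
)

```text
t: 11.0
tcp_pos: [0.5847, -0.2843, 0.2723]
tool_rot: [0.336, 0.942, -0.0, -0.001]
force: [0.5, 1.4, -3.1]
finger_gap: 0.665
```

```bash
python3 - <<'E'
from h import *
go(.587,-.286,.08,50.8)
E
```

```text
t 11.0 grasp [ 0.5847 -0.2843  0.1173] yaw 50.7 F [ 0.5  1.4 -3.1] gap 0.665 q6 -1.51 
  shift [-2.9  0.2 37.3] turn -0.1
```

>>> servo_tool(
  rows=[
    [[-2, 0, 12], 0, -1],
    [[-2, 0, 22], 0, -1],
    [[-2, 0, 29], 0, -1],
    [[-2, 0, 33], 0, -1],
    [[-2, 0, 35], 0, -1],
    [[-2, 0, 36], 0, -1],
    [[-2, 0, 36], 0, -1],
  ],
)

```text
t: 11.7
tcp_pos: [0.5863, -0.2857, 0.2371]
tool_rot: [0.336, 0.942, -0.0, -0.0]
force: [-0.2, -0.2, -3.0]
finger_gap: 0.67
```

```bash
python3 - <<'E'
from h import *
go(.587,-.286,.08,50.8)
E
```

```text
t 11.7 grasp [ 0.5863 -0.2857  0.0821] yaw 50.7 F [-0.2 -0.2 -3. ] gap 0.670 q6 -1.51 
  shift [-0.7  0.2  2. ] turn -0.1
```

Still 2 to 3 mm up. Easing it down until it touches, then releasing.

>>> servo_tool(
  rows=[
    [[0, 0, 1], 0, -1],
    [[0, 0, 2], 0, -1],
    [[0, 0, 3], 0, -1],
    [[0, 0, 3], 0, -1],
  ],
)

```text
t: 12.1
tcp_pos: [0.5865, -0.2858, 0.2349]
tool_rot: [0.336, 0.942, -0.001, 0.0]
force: [-0.9, 0.8, 1.6]
finger_gap: 0.671
```

>>> servo_tool(
  rows=[
    [[0, 0, 0], 0, 0.7],
    [[0, 0, 0], 0, 0.7],
    [[0, 0, 0], 0, 0.7],
    [[0, 0, 0], 0, 0.7],
    [[0, 0, -30], 0, 0.7],
    [[0, 0, -70], 0, 0.7],
    [[0, 0, -110], 0, 1],
    [[0, 0, -150], 0, 1],
  ],
)

```text
t: 12.9
tcp_pos: [0.5864, -0.2855, 0.3861]
tool_rot: [0.336, 0.942, -0.001, -0.0]
force: [0.1, -0.5, 0.1]
finger_gap: 1.004
```

```bash
python3 - <<'E'
from h import *
go(.679,.008,.26,21.8)
E
```

```text
t 12.9 grasp [ 0.5864 -0.2855  0.2311] yaw 50.7 F [ 0.1 -0.5  0.1] gap 1.004 q6 -1.51 
  shift [114.4 285.7 -29.2] turn 28.9
```

>>> servo_tool(
  rows=[
    [[20, 50, -30], 8, 1],
    [[114, 286, -30], 29, 1],
    [[114, 286, -30], 29, 1],
    [[114, 286, -30], 29, 1],
    [[114, 286, -30], 29, 1],
    [[114, 286, -30], 29, 1],
    [[114, 286, -30], 29, 1],
    [[114, 286, -30], 29, 1],
  ],
)

```text
t: 13.7
tcp_pos: [0.6797, 0.011, 0.4156]
tool_rot: [0.56, 0.829, -0.0, -0.0]
force: [0.5, -0.7, 0.1]
finger_gap: 0.998
```

```bash
python3 - <<'E'
from h import *
s=snapshot("scene")
for c in caps(s): print(c[0],c[2],c[3],c[4].round(4))
go(.679,.008,.175,21.8)
E
```

```text
[372.9 116.7] [0.5248 0.3993 0.2029] 0.2108 [0.5228 0.4041]
[331.5 245.4] [0.6831 0.0042 0.2032] 0.2115 [0.6806 0.0075]
[222.1 330.6] [ 0.5886 -0.2865  0.1083] 0.1154 [ 0.5861 -0.2843]
t 13.8 grasp [0.6794 0.0089 0.2605] yaw 21.8 F [-0.3 -0.2 -0.5] gap 0.999 q6 -0.53 
  shift [-0.6 -0.6 85.5] turn 0.0
```

The first shaker stands at (0.586, -0.285) and the second is where I expected. Grasping it.

>>> servo_tool(
  rows=[
    [[0, 0, 20], 0, 1],
    [[0, 0, 50], 0, 1],
    [[0, 0, 72], 0, 1],
    [[0, 0, 82], 0, 1],
    [[0, 0, 86], 0, 1],
    [[0, 0, 86], 0, 0.4],
    [[0, 0, 86], 0, -1],
    [[0, 0, 86], 0, -1],
  ],
)

```text
t: 14.55
tcp_pos: [0.6797, 0.0084, 0.3311]
tool_rot: [0.561, 0.828, -0.001, 0.001]
force: [0.1, 0.2, 0.7]
finger_gap: 0.672
```

>>> servo_tool(
  rows=[
    [[0, 0, 0], 0, -1],
    [[0, 0, 0], 0, -1],
    [[0, 0, 0], 0, -1],
  ],
)

```text
t: 14.85
tcp_pos: [0.6796, 0.0086, 0.3311]
tool_rot: [0.56, 0.828, -0.001, 0.001]
force: [-0.4, 0.0, -0.3]
finger_gap: 0.67
```

>>> servo_tool(
  rows=[
    [[0, 0, -25], 0, -1],
    [[0, 0, -55], 0, -1],
    [[0, 0, -80], 0, -1],
    [[0, 0, -90], 0, -1],
    [[0, -30, -90], 0, -1],
    [[0, -75, -90], 0, -1],
    [[0, -120, -90], 0, -1],
    [[0, -150, -90], 0, -1],
  ],
)

```text
t: 15.65
tcp_pos: [0.5371, -0.0471, 0.4199]
tool_rot: [0.56, 0.828, -0.002, -0.001]
force: [-0.1, -1.2, -2.6]
finger_gap: 0.672
```

```bash
python3 - <<'E'
from h import *
go(.514,-.226,.20,50.8)
go(.518,-.372,.20,50.8)
E
```

```text
t 15.7 grasp [ 0.5371 -0.0471  0.2649] yaw 21.8 F [-0.1 -1.2 -2.6] gap 0.672 q6 -0.67 
  shift [-157.5  -87.8   65.2] turn -29.0
t 15.7 grasp [ 0.5371 -0.0471  0.2649] yaw 21.8 F [-0.1 -1.2 -2.6] gap 0.672 q6 -0.67 
  shift [-294.5 -138.3   65.5] turn -29.0
```

>>> servo_tool(
  rows=[
    [[-42, -20, 0], -7, -1],
    [[-84, -40, 0], -14, -1],
    [[-126, -60, 0], -21, -1],
    [[-168, -80, 0], -29, -1],
    [[-210, -100, 0], -29, -1],
    [[-252, -120, 0], -29, -1],
    [[-294, -138, 0], -29, -1],
    [[-294, -138, 0], -29, -1],
  ],
)

```text
t: 16.45
tcp_pos: [0.5175, -0.3775, 0.4194]
tool_rot: [0.338, 0.941, -0.003, -0.0]
force: [-0.0, 0.8, -2.5]
finger_gap: 0.672
```

```bash
python3 - <<'E'
from h import *
go(.518,-.372,.08,50.8)
E
```

```text
t 16.4 grasp [ 0.5175 -0.3775  0.2644] yaw 50.5 F [-0.   0.8 -2.5] gap 0.672 q6 -1.68 
  shift [  3.4   5.7 184.3] turn -0.3
```

>>> servo_tool(
  rows=[
    [[2, 3, 25], 0, -1],
    [[2, 3, 65], 0, -1],
    [[2, 3, 105], 0, -1],
    [[2, 3, 135], 0, -1],
    [[2, 3, 155], 0, -1],
    [[2, 3, 168], 0, -1],
    [[2, 3, 176], 0, -1],
    [[2, 3, 179], 0, -1],
  ],
)

```text
t: 17.25
tcp_pos: [0.5175, -0.3747, 0.2398]
tool_rot: [0.338, 0.941, -0.003, -0.001]
force: [0.0, -0.2, -2.1]
finger_gap: 0.668
```

```bash
python3 - <<'E'
from h import *
go(.518,-.372,.08,50.8)
E
```

```text
t 17.2 grasp [ 0.5175 -0.3747  0.0848] yaw 50.5 F [ 0.  -0.2 -2.1] gap 0.668 q6 -1.68 
  shift [1.3 2.5 4.8] turn -0.3
```

>>> servo_tool(
  rows=[
    [[1, 2, 2], 0, -1],
    [[1, 2, 3.5], 0, -1],
    [[1, 2, 4.5], 0, -1],
    [[1, 2, 5.5], 0, -1],
    [[1, 2, 5.5], 0, -1],
  ],
)

```text
t: 17.75
tcp_pos: [0.5181, -0.3728, 0.2352]
tool_rot: [0.338, 0.941, -0.003, 0.0]
force: [-0.0, 0.6, 2.1]
finger_gap: 0.664
```

>>> servo_tool(
  rows=[
    [[0, 0, 0], 0, 0.7],
    [[0, 0, 0], 0, 0.7],
    [[0, 0, 0], 0, 0.7],
    [[0, 0, 0], 0, 0.7],
    [[0, 0, -30], 0, 0.7],
    [[0, 0, -70], 0, 0.7],
    [[0, 0, -120], 0, 1],
    [[0, 0, -170], 0, 1],
  ],
)

```text
t: 18.55
tcp_pos: [0.5182, -0.3715, 0.4063]
tool_rot: [0.338, 0.941, -0.003, -0.001]
force: [0.8, -0.5, 0.5]
finger_gap: 1.003
```

```bash
python3 - <<'E'
from h import *
go(.6415,.101,.26,21.8)
E
```

```text
t 18.6 grasp [ 0.5182 -0.3715  0.2513] yaw 50.5 F [ 0.8 -0.5  0.5] gap 1.003 q6 -1.67 
  shift [205.4 442.9 -11.5] turn 28.7
```

>>> servo_tool(
  rows=[
    [[160, 345, -12], 28, 1],
    [[160, 345, -12], 28, 1],
    [[160, 345, -12], 28, 1],
    [[160, 345, -12], 28, 1],
    [[160, 345, -12], 28, 1],
    [[160, 345, -12], 28, 1],
    [[160, 345, -12], 28, 1],
    [[160, 345, -12], 28, 1],
  ],
)

```text
t: 19.35
tcp_pos: [0.6144, -0.0002, 0.4162]
tool_rot: [0.555, 0.832, -0.003, 0.0]
force: [0.9, -0.9, -0.4]
finger_gap: 0.999
```

```bash
python3 - <<'E'
from h import *
s=snapshot("scene")
for c in caps(s): print(c[0],c[2],c[3],c[4].round(4))
go(.6415,.101,.26,21.8)
E
```

```text
[372.9 116.6] [0.5247 0.3994 0.203 ] 0.2111 [0.5219 0.4042]
[350.3 175.8] [0.5963 0.1973 0.2031] 0.2115 [0.5938 0.2023]
[344.8 212.3] [0.6535 0.096  0.2076] 0.2131 [0.6558 0.07  ]
[222.1 330.6] [ 0.5886 -0.2865  0.1083] 0.116 [ 0.5856 -0.2851]
[173.9 342.9] [ 0.5224 -0.3755  0.1082] 0.1148 [ 0.5187 -0.3745]
t 19.4 grasp [0.615  0.0037 0.2614] yaw 22.8 F [0.9 1.5 0. ] gap 1.001 q6 -0.57 
  shift [79.5 62.1  1.3] turn 1.0
```

>>> servo_tool(
  rows=[
    [[40, 31, 0], 1, 1],
    [[79, 62, 0], 1, 1],
    [[79, 62, 0], 1, 1],
    [[79, 62, 20], 1, 1],
    [[79, 62, 50], 1, 1],
    [[79, 62, 75], 1, 1],
    [[79, 62, 86], 1, 1],
    [[79, 62, 86], 1, 1],
  ],
)

```text
t: 20.2
tcp_pos: [0.6409, 0.0998, 0.3284]
tool_rot: [0.561, 0.828, -0.002, -0.002]
force: [-0.2, -0.3, 0.1]
finger_gap: 1.0
```

>>> servo_tool(
  rows=[
    [[0, 0, 0], 0, 0.4],
    [[0, 0, 0], 0, -1],
    [[0, 0, 0], 0, -1],
    [[0, 0, 0], 0, -1],
    [[0, 0, 0], 0, -1],
    [[0, 0, 0], 0, -1],
  ],
)

```text
t: 20.8
tcp_pos: [0.6415, 0.0997, 0.33]
tool_rot: [0.561, 0.828, -0.001, -0.001]
force: [0.4, -0.9, 5.7]
finger_gap: 0.672
```

>>> servo_tool(
  rows=[
    [[0, 0, -25], 0, -1],
    [[0, 0, -55], 0, -1],
    [[0, 0, -80], 0, -1],
    [[0, 0, -90], 0, -1],
    [[0, -30, -90], 0, -1],
    [[0, -75, -90], 0, -1],
    [[0, -120, -90], 0, -1],
    [[0, -150, -90], 0, -1],
  ],
)

```text
t: 21.6
tcp_pos: [0.4989, 0.0439, 0.4188]
tool_rot: [0.561, 0.828, -0.003, -0.003]
force: [-0.9, 0.4, -1.1]
finger_gap: 0.668
```

```bash
python3 - <<'E'
from h import *
go(.444,-.312,.20,50.8)
E
```

```text
t 21.6 grasp [0.4989 0.0439 0.2638] yaw 21.8 F [-0.9  0.4 -1.1] gap 0.668 q6 -0.51 
  shift [-310.4 -182.4   64.6] turn -29.0
```

>>> servo_tool(
  rows=[
    [[-41, -24, 0], -7, -1],
    [[-82, -48, 0], -14, -1],
    [[-123, -72, 0], -21, -1],
    [[-164, -96, 0], -29, -1],
    [[-205, -120, 0], -29, -1],
    [[-246, -144, 0], -29, -1],
    [[-285, -168, 0], -29, -1],
    [[-310, -182, 0], -29, -1],
  ],
)

```text
t: 22.4
tcp_pos: [0.4437, -0.3144, 0.4184]
tool_rot: [0.337, 0.942, -0.002, -0.005]
force: [0.9, -0.1, -2.0]
finger_gap: 0.669
```

```bash
python3 - <<'E'
from h import *
go(.444,-.312,.08,50.8)
E
```

```text
t 22.4 grasp [ 0.4437 -0.3144  0.2634] yaw 50.6 F [ 0.9 -0.1 -2. ] gap 0.669 q6 -1.70 
  shift [-1.000e-01  3.200e+00  1.834e+02] turn -0.2
```

>>> servo_tool(
  rows=[
    [[0, 3, 25], 0, -1],
    [[0, 3, 65], 0, -1],
    [[0, 3, 105], 0, -1],
    [[0, 3, 135], 0, -1],
    [[0, 3, 155], 0, -1],
    [[0, 3, 168], 0, -1],
    [[0, 3, 176], 0, -1],
    [[0, 3, 178], 0, -1],
  ],
)

```text
t: 23.2
tcp_pos: [0.4438, -0.312, 0.2397]
tool_rot: [0.337, 0.942, -0.001, -0.005]
force: [0.3, 1.2, -1.4]
finger_gap: 0.669
```

```bash
python3 - <<'E'
from h import *
go(.444,-.312,.08,50.8)
E
```

```text
t 23.2 grasp [ 0.4438 -0.312   0.0847] yaw 50.6 F [ 0.3  1.2 -1.4] gap 0.669 q6 -1.69 
  shift [-0.2  0.2  4.6] turn -0.2
```

>>> servo_tool(
  rows=[
    [[0, 0, 2], 0, -1],
    [[0, 0, 3.5], 0, -1],
    [[0, 0, 4.5], 0, -1],
    [[0, 0, 5.5], 0, -1],
    [[0, 0, 5.5], 0, -1],
  ],
)

```text
t: 23.7
tcp_pos: [0.4438, -0.312, 0.2345]
tool_rot: [0.337, 0.942, -0.002, -0.005]
force: [0.6, 0.1, -1.5]
finger_gap: 0.669
```

>>> servo_tool(
  rows=[
    [[0, 0, 0], 0, 0.7],
    [[0, 0, 0], 0, 0.7],
    [[0, 0, 0], 0, 0.7],
    [[0, 0, 0], 0, 0.7],
    [[0, 0, -30], 0, 0.7],
    [[0, 0, -70], 0, 0.7],
    [[0, 0, -120], 0, 1],
    [[0, 0, -170], 0, 1],
  ],
)

```text
t: 24.5
tcp_pos: [0.4452, -0.3118, 0.4058]
tool_rot: [0.337, 0.942, -0.001, -0.005]
force: [1.1, -0.2, -0.7]
finger_gap: 0.997
```

```bash
python3 - <<'E'
from h import *
go(.5915,.2025,.26,21.8)
E
```

```text
t 24.5 grasp [ 0.4452 -0.3118  0.2508] yaw 50.6 F [ 1.1 -0.2 -0.7] gap 0.997 q6 -1.69 
  shift [213.3 490.3 -10.1] turn 28.8
```

>>> servo_tool(
  rows=[
    [[150, 345, -12], 29, 1],
    [[150, 345, -12], 29, 1],
    [[150, 345, -12], 29, 1],
    [[150, 345, -12], 29, 1],
    [[150, 345, -12], 29, 1],
    [[150, 345, -12], 29, 1],
    [[150, 345, -12], 29, 1],
    [[150, 345, -12], 29, 1],
  ],
)

```text
t: 25.3
tcp_pos: [0.5483, 0.0529, 0.4174]
tool_rot: [0.561, 0.828, -0.002, -0.005]
force: [0.7, -0.5, 0.0]
finger_gap: 0.995
```

```bash
python3 - <<'E'
from h import *
s=snapshot("scene")
for c in caps(s): print(c[0],c[2],c[3],c[4].round(4))
go(.5915,.2025,.26,21.8)
E
```

```text
[372.9 116.7] [0.5249 0.3992 0.203 ] 0.2114 [0.5217 0.4051]
[350.3 175.8] [0.5963 0.1972 0.2033] 0.2113 [0.5937 0.2009]
[170.3 304.6] [ 0.4463 -0.3126  0.1076] 0.1149 [ 0.4425 -0.312 ]
[222.1 330.6] [ 0.5886 -0.2865  0.1083] 0.1159 [ 0.586  -0.2848]
[173.9 342.9] [ 0.5224 -0.3755  0.1083] 0.1157 [ 0.5184 -0.3739]
t 25.4 grasp [0.5492 0.0568 0.2626] yaw 21.9 F [1.9 3.  0.4] gap 1.001 q6 -0.48 
  shift [119.4  93.5   3.1] turn 0.1
```

>>> servo_tool(
  rows=[
    [[40, 31, 0], 0, 1],
    [[79, 62, 0], 0, 1],
    [[119, 93, 0], 0, 1],
    [[119, 93, 0], 0, 1],
    [[119, 93, 25], 0, 1],
    [[119, 93, 60], 0, 1],
    [[119, 93, 84], 0, 1],
    [[119, 93, 88], 0, 1],
  ],
)

```text
t: 26.15
tcp_pos: [0.589, 0.2015, 0.3267]
tool_rot: [0.56, 0.828, -0.003, -0.008]
force: [-1.4, 0.4, 0.9]
finger_gap: 0.997
```

>>> servo_tool(
  rows=[
    [[0, 0, 0], 0, 0.4],
    [[0, 0, 0], 0, -1],
    [[0, 0, 0], 0, -1],
    [[0, 0, 0], 0, -1],
    [[0, 0, 0], 0, -1],
    [[0, 0, 0], 0, -1],
  ],
)

```text
t: 26.75
tcp_pos: [0.5896, 0.2014, 0.3283]
tool_rot: [0.56, 0.828, -0.002, -0.007]
force: [-0.3, -2.1, 5.8]
finger_gap: 0.67
```

>>> servo_tool(
  rows=[
    [[0, 0, -25], 0, -1],
    [[0, 0, -55], 0, -1],
    [[0, 0, -80], 0, -1],
    [[0, 0, -90], 0, -1],
    [[0, -30, -90], 0, -1],
    [[0, -75, -90], 0, -1],
    [[0, -120, -90], 0, -1],
    [[0, -150, -90], 0, -1],
  ],
)

```text
t: 27.55
tcp_pos: [0.4476, 0.1445, 0.4181]
tool_rot: [0.56, 0.828, -0.004, -0.009]
force: [-0.7, 0.5, -2.7]
finger_gap: 0.669
```

```bash
python3 - <<'E'
from h import *
go(.514,-.226,.20,50.8)
E
```

```text
t 27.6 grasp [0.4476 0.1445 0.2631] yaw 21.9 F [-0.7  0.5 -2.7] gap 0.669 q6 -0.31 
  shift [-369.3  -75.3   60.4] turn -28.9
```

>>> servo_tool(
  rows=[
    [[-48, -10, 0], -7, -1],
    [[-96, -20, 0], -14, -1],
    [[-144, -30, 0], -21, -1],
    [[-192, -40, 0], -29, -1],
    [[-240, -50, 0], -29, -1],
    [[-288, -60, 0], -29, -1],
    [[-335, -69, 0], -29, -1],
    [[-369, -75, 0], -29, -1],
  ],
)

```text
t: 28.35
tcp_pos: [0.5151, -0.2286, 0.414]
tool_rot: [0.336, 0.942, -0.001, -0.011]
force: [1.0, 0.2, -3.4]
finger_gap: 0.666
```

```bash
python3 - <<'E'
from h import *
go(.514,-.226,.08,50.8)
s=snapshot("scene")
for c in caps(s): print(c[0],c[2],c[3],c[4].round(4))
E
```

```text
t 28.4 grasp [ 0.5151 -0.2286  0.259 ] yaw 50.8 F [ 1.   0.2 -3.4] gap 0.666 q6 -1.50 
  shift [ -1.1   3.2 179. ] turn -0.0
[372.9 116.7] [0.5247 0.3992 0.203 ] 0.2109 [0.5227 0.4047]
[203.4 262.4] [ 0.5253 -0.2376  0.2892] 0.2969 [ 0.5226 -0.2345]
[170.4 304.6] [ 0.4465 -0.3126  0.1079] 0.1156 [ 0.4434 -0.3112]
[222.1 330.6] [ 0.5887 -0.2866  0.1083] 0.1158 [ 0.5857 -0.285 ]
[173.9 342.8] [ 0.5223 -0.3753  0.1083] 0.1153 [ 0.5186 -0.3739]
```

>>> servo_tool(
  rows=[
    [[-2, 3, 25], 0, -1],
    [[-2, 3, 65], 0, -1],
    [[-2, 3, 105], 0, -1],
    [[-2, 3, 135], 0, -1],
    [[-2, 3, 155], 0, -1],
    [[-2, 3, 168], 0, -1],
    [[-2, 3, 174], 0, -1],
    [[-2, 3, 177], 0, -1],
  ],
)

```text
t: 29.2
tcp_pos: [0.517, -0.2333, 0.2368]
tool_rot: [0.337, 0.942, -0.004, -0.008]
force: [0.4, 0.1, -2.6]
finger_gap: 0.668
```

```bash
python3 - <<'E'
from h import *
go(.514,-.226,.077,50.8)
E
```

```text
t 29.2 grasp [ 0.517  -0.2333  0.0818] yaw 50.6 F [ 0.4  0.1 -2.6] gap 0.668 q6 -1.49 
  shift [6.9 3.8 4.9] turn -0.2
```

>>> servo_tool(
  rows=[
    [[5, 3, 0], 0, -1],
    [[5, 3, 2], 0, -1],
    [[5, 3, 3.5], 0, -1],
    [[5, 3, 4.5], 0, -1],
    [[5, 3, 5.5], 0, -1],
    [[5, 3, 5.5], 0, -1],
  ],
)

```text
t: 29.8
tcp_pos: [0.5151, -0.2278, 0.2328]
tool_rot: [0.337, 0.942, -0.004, -0.008]
force: [-2.4, 1.2, 5.9]
finger_gap: 0.667
```

>>> servo_tool(
  rows=[
    [[0, 0, 0], 0, 0.7],
    [[0, 0, 0], 0, 0.7],
    [[0, 0, 0], 0, 0.7],
    [[0, 0, 0], 0, 0.7],
    [[0, 0, -30], 0, 0.7],
    [[0, 0, -70], 0, 0.7],
    [[0, 0, -120], 0, 1],
    [[0, 0, -170], 0, 1],
  ],
)

```text
t: 30.6
tcp_pos: [0.5178, -0.2271, 0.4039]
tool_rot: [0.337, 0.942, -0.004, -0.008]
force: [0.0, -1.1, -0.4]
finger_gap: 0.999
```

```bash
python3 - <<'E'
from h import *
go(.520,.405,.26,21.8)
E
```

```text
t 30.6 grasp [ 0.5178 -0.2271  0.2489] yaw 50.6 F [ 0.  -1.1 -0.4] gap 0.999 q6 -1.49 
  shift [399.4 489.9 -12.6] turn 28.8
```

>>> servo_tool(
  rows=[
    [[240, 294, -14], 29, 1],
    [[240, 294, -14], 29, 1],
    [[240, 294, -14], 29, 1],
    [[240, 294, -14], 29, 1],
    [[240, 294, -14], 29, 1],
    [[240, 294, -14], 29, 1],
    [[240, 294, -14], 29, 1],
    [[240, 294, -14], 29, 1],
  ],
)

```text
t: 31.4
tcp_pos: [0.5183, 0.1551, 0.4171]
tool_rot: [0.561, 0.828, -0.006, -0.007]
force: [0.3, -0.1, 0.4]
finger_gap: 1.0
```

```bash
python3 - <<'E'
from h import *
s=snapshot("scene")
for c in caps(s): print(c[0],c[2],c[3],c[4].round(4))
for c in caps(s,"red"): print(c[0],c[2],c[3],c[4].round(4))
go(.520,.405,.265,21.8)
E
```

```text
[373.  116.7] [0.525  0.3991 0.2032] 0.2116 [0.5223 0.4038]
[216.  296.4] [ 0.5171 -0.231   0.1082] 0.116 [ 0.5139 -0.2295]
[170.3 304.6] [ 0.4466 -0.3126  0.1079] 0.1157 [ 0.4425 -0.3115]
[222.  330.5] [ 0.5884 -0.2864  0.1082] 0.1158 [ 0.5857 -0.2846]
[173.9 342.9] [ 0.5224 -0.3755  0.1083] 0.115 [ 0.5189 -0.3745]
[451.1  75.5] [0.5894 0.7228 0.1561] 0.2145 [0.5969 0.7344]
[363.7 145.8] [0.566  0.2982 0.2042] 0.2114 [0.5628 0.302 ]
t 31.4 grasp [0.5181 0.1591 0.2624] yaw 21.9 F [1.  2.6 0.2] gap 1.001 q6 -0.29 
  shift [227.5  93.4  -2. ] turn 0.1
```

>>> servo_tool(
  rows=[
    [[226, 96, 0], 0, 1],
    [[226, 96, 0], 0, 1],
    [[226, 96, 0], 0, 1],
    [[226, 96, 0], 0, 1],
    [[226, 96, 0], 0, 1],
    [[226, 96, 0], 0, 1],
    [[226, 96, 0], 0, 1],
  ],
)

```text
t: 32.15
tcp_pos: [0.5224, 0.4056, 0.4171]
tool_rot: [0.559, 0.829, -0.005, -0.008]
force: [-0.5, -0.3, 0.7]
finger_gap: 0.997
```

```bash
python3 - <<'E'
from h import *
go(.520,.405,.175,21.8)
s=snapshot("top")
for c in caps(s): print(c[0],c[2],c[3],c[4].round(4))
E
```

```text
t 32.1 grasp [0.5224 0.4056 0.2621] yaw 22.0 F [-0.5 -0.3  0.7] gap 0.997 q6 0.10 
  shift [-0.3 -1.  87.1] turn 0.2
[486.2 243.2] [ 0.5815 -0.2808  0.1094] 0.1152 [ 0.5813 -0.2828]
[126.  276.5] [0.519  0.403  0.2056] 0.2111 [0.5183 0.4055]
[532.3 276.1] [ 0.515  -0.37    0.1091] 0.1151 [ 0.5162 -0.3726]
[459.5 279.3] [ 0.51   -0.2251  0.1094] 0.1155 [ 0.5097 -0.2263]
[502.4 314.8] [ 0.4394 -0.3072  0.1093] 0.1153 [ 0.4396 -0.309 ]
```

>>> servo_tool(
  rows=[
    [[0, 0, 20], 0, 1],
    [[0, 0, 50], 0, 1],
    [[0, 0, 72], 0, 1],
    [[0, 0, 82], 0, 1],
    [[0, 0, 86], 0, 1],
    [[0, 0, 86], 0, 0.4],
    [[0, 0, 86], 0, -1],
    [[0, 0, 86], 0, -1],
  ],
)

```text
t: 33.0
tcp_pos: [0.5217, 0.4044, 0.3329]
tool_rot: [0.56, 0.829, -0.003, -0.007]
force: [0.7, -1.1, 2.5]
finger_gap: 0.669
```

>>> servo_tool(
  rows=[
    [[0, 0, 0], 0, -1],
    [[0, 0, 0], 0, -1],
    [[0, 0, 0], 0, -1],
  ],
)

```text
t: 33.3
tcp_pos: [0.5214, 0.4045, 0.3328]
tool_rot: [0.56, 0.829, -0.004, -0.007]
force: [-0.6, 0.4, -0.6]
finger_gap: 0.671
```

>>> servo_tool(
  rows=[
    [[0, 0, -25], 0, -1],
    [[0, 0, -55], 0, -1],
    [[0, 0, -80], 0, -1],
    [[0, 0, -90], 0, -1],
    [[0, -30, -90], 0, -1],
    [[0, -75, -90], 0, -1],
    [[0, -120, -90], 0, -1],
    [[0, -150, -90], 0, -1],
  ],
)

```text
t: 34.1
tcp_pos: [0.3804, 0.3469, 0.4237]
tool_rot: [0.56, 0.829, -0.006, -0.009]
force: [-0.1, 0.2, -1.0]
finger_gap: 0.67
```

```bash
python3 - <<'E'
from h import *
go(.405,-.209,.265,50.8)
E
```

```text
t 34.1 grasp [0.3804 0.3469 0.2687] yaw 22.0 F [-0.1  0.2 -1. ] gap 0.670 q6 0.13 
  shift [-524.8 -184.9    3.3] turn -28.8
```

>>> servo_tool(
  rows=[
    [[-44, -8, 0], -4, -1],
    [[-88, -18, 0], -8, -1],
    [[-132, -30, 0], -12, -1],
    [[-176, -44, 0], -16, -1],
    [[-220, -60, 0], -20, -1],
    [[-264, -77, 0], -24, -1],
    [[-308, -95, 0], -29, -1],
    [[-350, -115, 0], -29, -1],
  ],
)

```text
t: 34.9
tcp_pos: [0.4042, -0.0225, 0.423]
tool_rot: [0.333, 0.943, -0.004, -0.01]
force: [0.7, -0.4, -0.9]
finger_gap: 0.671
```

```bash
python3 - <<'E'
from h import *
go(.405,-.209,.265,50.8)
E
```

```text
t 34.9 grasp [ 0.4042 -0.0225  0.268 ] yaw 51.0 F [ 0.7 -0.4 -0.9] gap 0.671 q6 -1.22 
  shift [-118.  -144.5    2.9] turn 0.2
```

>>> servo_tool(
  rows=[
    [[-31, -35, 0], 0, -1],
    [[-62, -70, 0], 0, -1],
    [[-93, -106, 0], 0, -1],
    [[-122, -141, 0], 0, -1],
    [[-122, -141, 0], 0, -1],
    [[-122, -141, 25], 0, -1],
    [[-122, -141, 65], 0, -1],
    [[-122, -141, 105], 0, -1],
  ],
)

```text
t: 35.7
tcp_pos: [0.408, -0.2083, 0.317]
tool_rot: [0.334, 0.943, -0.004, -0.009]
force: [0.1, 0.2, -2.4]
finger_gap: 0.668
```

```bash
python3 - <<'E'
from h import *
go(.408,-.209,.082,50.8)
E
```

```text
t 35.7 grasp [ 0.408  -0.2083  0.162 ] yaw 51.0 F [ 0.1  0.2 -2.4] gap 0.668 q6 -1.59 
  shift [-1.6  0.5 80. ] turn 0.2
```

>>> servo_tool(
  rows=[
    [[-1, 0, 25], 0, -1],
    [[-1, 0, 48], 0, -1],
    [[-1, 0, 62], 0, -1],
    [[-1, 0, 70], 0, -1],
    [[-1, 0, 74], 0, -1],
    [[-1, 0, 75], 0, -1],
    [[-1, 0, 75], 0, -1],
  ],
)

```text
t: 36.4
tcp_pos: [0.4075, -0.209, 0.2424]
tool_rot: [0.334, 0.943, -0.004, -0.009]
force: [-0.1, -0.3, -1.6]
finger_gap: 0.67
```

>>> servo_tool(
  rows=[
    [[0, 0, 2], 0, -1],
    [[0, 0, 3.5], 0, -1],
    [[0, 0, 4.5], 0, -1],
    [[0, 0, 5.5], 0, -1],
    [[0, 0, 5.5], 0, -1],
  ],
)

```text
t: 36.9
tcp_pos: [0.4074, -0.2091, 0.237]
tool_rot: [0.334, 0.943, -0.004, -0.009]
force: [0.2, 0.0, -0.8]
finger_gap: 0.667
```

```bash
python3 - <<'E'
from h import *
go(.408,-.209,.082,50.8)
E
```

```text
t 36.9 grasp [ 0.4074 -0.2091  0.082 ] yaw 51.0 F [ 0.2  0.  -0.8] gap 0.667 q6 -1.58 
  shift [-0.4  0.5 -0.1] turn 0.2
```

Just touching. A further 1 mm down, then release, back off and check everything.

>>> servo_tool(
  rows=[
    [[0, 0, 1], 0, -1],
    [[0, 0, 1], 0, -1],
    [[0, 0, 1], 0, 0.7],
    [[0, 0, 1], 0, 0.7],
    [[0, 0, 1], 0, 0.7],
    [[0, 0, 1], 0, 0.7],
  ],
)

```text
t: 37.5
tcp_pos: [0.4074, -0.2091, 0.2359]
tool_rot: [0.334, 0.943, -0.004, -0.009]
force: [0.3, 0.1, -0.5]
finger_gap: 0.849
```

>>> servo_tool(
  rows=[
    [[0, 0, -30], 0, 0.7],
    [[0, 0, -70], 0, 0.7],
    [[0, 0, -120], 0, 0.7],
    [[0, 0, -170], 0, -1],
    [[60, 50, -170], 0, -1],
    [[110, 90, -170], 0, -1],
    [[160, 130, -170], 0, -1],
    [[210, 170, -170], 0, -1],
  ],
)

```text
t: 38.3
tcp_pos: [0.3683, -0.0117, 0.4064]
tool_rot: [0.334, 0.942, -0.004, -0.008]
force: [1.6, 0.7, 0.2]
finger_gap: 0.005
```

```bash
python3 - <<'E'
from h import *
go(.348,.285,.17,50.8)
s=snapshot("scene");t=snapshot("top")
for c in caps(s): print(c[0],c[2],c[3],c[4].round(4))
cv2.imwrite("pics/s3.png",np.hstack([cv2.resize(s["image"],(400,300)),cv2.resize(t["image"],(400,300))]))
E
```

```text
t 38.3 grasp [ 0.3683 -0.0117  0.2514] yaw 50.9 F [1.6 0.7 0.2] gap 0.005 q6 -1.22 
  shift [201.6 218.6  81.3] turn 0.1
[189.7 266.3] [ 0.409  -0.2102  0.1076] 0.1146 [ 0.4058 -0.2079]
[216.  296.4] [ 0.5171 -0.231   0.1081] 0.1151 [ 0.5138 -0.2303]
[170.3 304.6] [ 0.4464 -0.3126  0.1077] 0.1153 [ 0.4421 -0.3114]
[222.  330.5] [ 0.5885 -0.2865  0.1083] 0.1152 [ 0.5853 -0.2851]
[173.9 342.9] [ 0.5224 -0.3755  0.1084] 0.1153 [ 0.52   -0.3748]
```

View pics/s3.png

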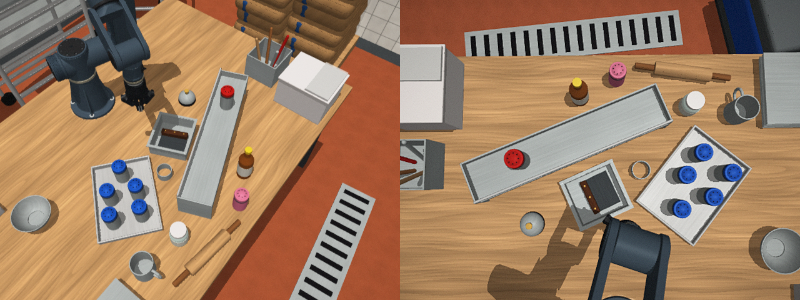

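All five blue shakers stand in the pan (cap tops 0.115 m) and the scraper lies in the tub. The red one is on the shelf and the bystanders are in place. Next, the bell.

>>> servo_tool(
  rows=[
    [[202, 219, 60], 0, -1],
    [[202, 219, 60], 0, -1],
    [[202, 219, 60], 0, -1],
    [[202, 219, 60], 0, -1],
    [[202, 219, 60], 0, -1],
    [[202, 219, 60], 0, -1],
    [[202, 219, 60], 0, -1],
    [[202, 219, 60], 0, -1],
  ],
)

```text
t: 39.2
tcp_pos: [0.3428, 0.2901, 0.3461]
tool_rot: [0.328, 0.944, -0.004, -0.012]
force: [0.3, -0.3, -0.1]
finger_gap: 0.001
```

```bash
python3 - <<'E'
from h import *
s=snapshot("wrist");cv2.imwrite("pics/w4.png",s["image"]);np.savez("w4.npz",**s)
t=dict(np.load("top0.npz"));sc=dict(np.load("scene0.npz"))
def brass(s,box):
    H,Sa,V=[c.astype(int) for c in cv2.split(cv2.cvtColor(s["image"],cv2.COLOR_BGR2HSV))]
    P=pts(s);m=(H>10)&(H<35)&(Sa>110)&(V>80)&(P[...,2]>.055)&(P[...,2]<.085)&(np.hypot(P[...,0]-.35,P[...,1]-.284)<.03)
    p=P[m];ys,xs=np.nonzero(m);c=(xs.mean(),ys.mean());print(m.sum(),c,p.mean(0).round(4),((p.min(0)+p.max(0))/2).round(4),ray(s,*c,.069).round(4));return c
for x in (t,sc,s): brass(x,0)
go(.349,.283,.12,50.8)
E
```

```text
81 (np.float64(205.7530864197531), np.float64(361.2962962962963)) [0.3493 0.286  0.07  ] [0.3489 0.2863 0.0697] [0.3491 0.2862 0.069 ]
39 (np.float64(298.1025641025641), np.float64(145.64102564102564)) [0.3515 0.2841 0.0678] [0.3518 0.2849 0.0662] [0.3522 0.2833 0.069 ]
638 (np.float64(325.51097178683386), np.float64(246.32131661442006)) [0.3479 0.2864 0.0687] [0.3482 0.286  0.0682] [0.3478 0.2865 0.069 ]
t 39.2 grasp [0.3429 0.2889 0.1914] yaw 51.6 F [-0.1 -0.4 -0.2] gap -0.002 q6 -0.46 
  shift [-9.8  0.2 71.2] turn 0.8
```

View pics/w4.png

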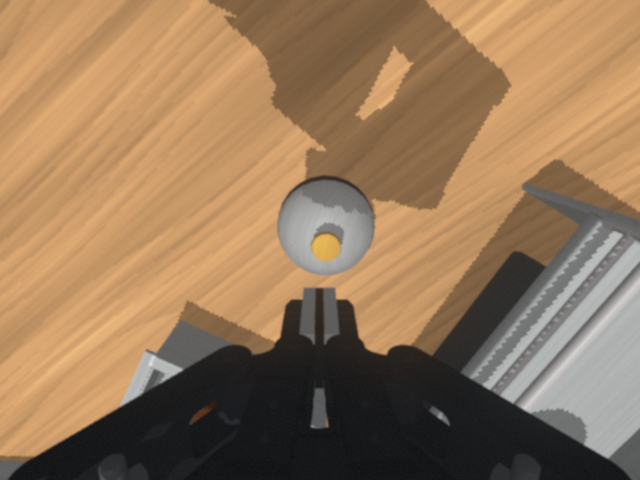

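The brass head is at px (325,246) and sits at about (0.349, 0.286, 0.069) in all three views.

```bash
cat >> h.py <<'E'
def tip(x,y,z):
    from scipy.spatial.transform import Rotation as R
    s=sense();M=R.from_quat(s["tool_rot"]).as_matrix();p=s["tcp_pos"]+M[:,2]*tip_extent
    print(s["t"],"tip",p.round(4),"shift",(M.T@(np.array([x,y,z])-p)*1000).round(1),"F",s["force"].round(1))
E
python3 -c "
from h import *
tip(.349,.286,.074)"
```

```text
39.25 tip [0.3387 0.2889 0.173 ] shift [-11.8   5.6  98.7] F [-0.1 -0.4 -0.2]
```

>>> servo_tool(
  rows=[
    [[-12, 6, 20], 0, -1],
    [[-12, 6, 50], 0, -1],
    [[-12, 6, 75], 0, -1],
    [[-12, 6, 88], 0, -1],
    [[-12, 6, 94], 0, -1],
    [[-12, 6, 94], 0, -1],
  ],
)

```text
t: 39.85
tcp_pos: [0.3543, 0.2847, 0.2519]
tool_rot: [0.33, 0.944, -0.004, -0.012]
force: [0.0, 0.9, -0.2]
finger_gap: -0.004
```

```bash
python3 -c "
from h import *
tip(.349,.286,.069)"
```

```text
39.85 tip [0.3498 0.2847 0.0786] shift [1.3 0.7 9.6] F [ 0.   0.9 -0.2]
```

>>> servo_tool(
  rows=[
    [[1, 1, 5], 0, -1],
    [[1, 1, 9], 0, -1],
    [[1, 1, 12], 0, -1],
    [[1, 1, 14], 0, -1],
    [[1, 1, 16], 0, -1],
    [[1, 1, 17], 0, -1],
    [[1, 1, 17], 0, -1],
  ],
)

```text
t: 40.55
tcp_pos: [0.3541, 0.2863, 0.2351]
tool_rot: [0.33, 0.944, -0.004, -0.011]
force: [3.1, -2.2, 3.6]
finger_gap: 0.003
```

>>> servo_tool(
  rows=[
    [[0, 0, 1], 0, -1],
    [[0, 0, 2], 0, -1],
    [[0, 0, 2], 0, -1],
    [[0, 0, 2], 0, -1],
  ],
)

```text
t: 40.95
tcp_pos: [0.354, 0.2862, 0.2343]
tool_rot: [0.33, 0.944, -0.004, -0.011]
force: [0.0, -3.5, 16.5]
finger_gap: 0.001
```

```bash
python3 -c "
from h import *
tip(.349,.286,.061)"
```

```text
40.95 tip [0.35   0.2863 0.0609] shift [ 0.6 -0.8 -0.1] F [ 0.  -3.5 16.5]
```

The force rose to 16.5 N (spring 4.5 N) with the tip halted at 60.9 mm, so the plunger is at its stop. Backing off, then final checks.

>>> servo_tool(
  rows=[
    [[0, 0, 0], 0, -1],
    [[0, 0, -5], 0, -1],
    [[0, 0, -15], 0, -1],
    [[0, 0, -40], 0, -1],
    [[0, 0, -90], 0, -1],
    [[0, 0, -140], 0, -1],
    [[40, 0, -170], 0, -1],
    [[60, 0, -170], 0, -1],
  ],
)

```text
t: 41.75
tcp_pos: [0.3101, 0.3246, 0.4097]
tool_rot: [0.33, 0.944, -0.0, -0.009]
force: [-0.8, -0.2, -0.9]
finger_gap: -0.0
```

>>> servo_tool(
  rows=[
    [[60, 60, 0], 0, -1],
    [[60, 60, 0], 0, -1],
    [[60, 60, 0], 0, -1],
    [[60, 60, 0], 0, -1],
  ],
)

```text
t: 42.15
tcp_pos: [0.2995, 0.4091, 0.41]
tool_rot: [0.329, 0.944, -0.001, -0.01]
force: [-0.5, -0.3, -0.8]
finger_gap: -0.002
```

```bash
python3 - <<'E'
from h import *
s=snapshot("scene");t=snapshot("top")
for c in caps(t): 
    d=c[4]-PC; print(c[0],c[3],"pan",(d@PX).round(3),(d@PY).round(3))
for c in caps(t,"red"): print("red",c[0],c[3],c[4].round(4))
P=pts(t);print("bell z",P[357:366,202:211,2].max(), "scraper z",[P[v,u].round(3) for u,v in [(300,315)]])
m=(P[...,2]>.055)&(P[...,2]<.09)&(np.hypot(P[...,0]-.349,P[...,1]-.286)<.008);print(m.sum(),P[m][:,2].mean() if m.any() else 0)
go(.35,.28,.2,0)
cv2.imwrite("pics/f.png",np.hstack([s["image"][80:400,90:400],cv2.resize(t["image"],(427,320))]))
E
```

```text
[486.2 243.2] 0.1153 pan 0.089 0.055
[532.5 276.1] 0.1156 pan 0.094 -0.057
[459.6 279.3] 0.1156 pan -0.003 0.052
[502.4 314.8] 0.1154 pan -0.005 -0.056
[450.9 334.3] 0.115 pan -0.099 0.0
red [181.6 253.5] 0.2112 [0.5599 0.3044]
bell z 0.07360520923677605 scraper z [array([0.439, 0.095, 0.034])]
51 0.0699759989296625
t 42.2 grasp [0.3    0.408  0.2548] yaw 51.4 F [-0.2 -0.3  0.3] gap -0.000 q6 -0.19 
  shift [-119.9  -68.4   53.3] turn 51.4
```

View pics/f.png

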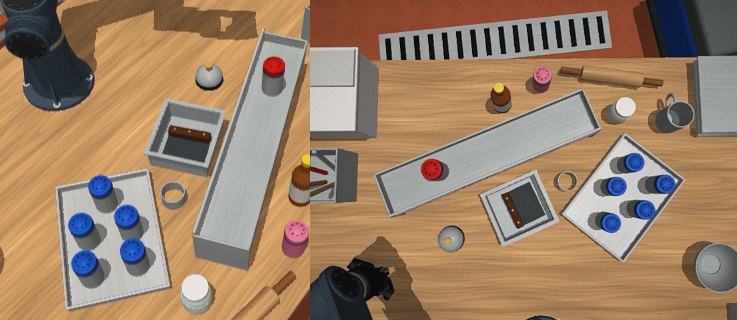

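The final view shows all five shakers upright in the pan, the scraper flat in the tub, the red shaker in place, the plunger back up (0.070 m) and the arm clear.

```bash
python3 -c "
from station import sign_off
print(sign_off())"
```

```text
the job is handed in; nothing more can be done
None
```

The pan is made up, the bell has been rung, and the job is handed in at about 42 s on the robot's clock. `sign_off` gives no verdict.

- **Scraper:** it lies flat in the wash tub. Its top reads 34 mm, which puts its underside on the tub floor.
- **Blue shakers:** all five went over the front rail and stand upright in the pan with cap tops at 115 mm. They lie within ±0.10 m in x and ±0.06 m in y of the pan's centre. The highest vertical force I read while setting them down was about 6 N.
- **Left alone:** the red shaker stayed where it was. The pink look-alike and the bystanders look unmoved in the final pictures, though I did not measure them.
- **Bell:** the plunger went down to its stop. The tip halted at 60.9 mm and the force rose to 16.5 N, against 4.5 N for the spring. The head is back up, reading 70 mm, and the arm is clear of everything.

**Disagreements:** the top and scene cameras differ by about 3–4 mm on shaker positions. My hand-picked tub corners gave a side of about 189 mm against the 176 mm stated. The tool had picked up a tilt of about 0.02 rad by the end, well within the margins. No check failed.

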